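# Weigh the sample jar from behind the reagent bottles

## Robot

A 6-joint arm with a two-finger parallel gripper is mounted at the origin on the work surface. World frame = base frame: x ahead of the robot, y to its left, z up, the work surface at z = 0. Lengths are in mm, angles in rad, forces in N, time in s.
With the tool pointing down it reaches from about 275 to 850 mm from the base axis. Payload 19 kg.
Tool frame: the origin (TCP) lies at the very end of the fingers, on their centre line; the grasp point (between the pads) lies 19 mm behind it (ctrl.hold_point_z is the distance from the TCP to the grasp point, in mm); z points along the fingers, y is the line along which they close (so a half turn about z gives the same grasp; the last joint's range is limited). The gripper opens to 85 mm and grips with 20 to 120 N. Pads are 22 mm wide; open, the fingers measure 114 mm over their backs; the gripper's body (76 mm by 85 mm) begins 54 mm behind the grasp point. The pads swing forward as they close: fully open they stand 13 mm farther back than shut.
Start: joints at [1.117, 0.15, 1.437, -0, 1.554, -0.134], TCP at [180.77, 545.814, 231.267] pointing down, gripper open.
Joint ranges: [-2.8, 2.8], [-0.68, 2.1], [0.12, 2.68], [-1.39, 4.53], [0.16, 2.79], [-2.81, 2.81]. Speed limits (rad/s): [1.89, 1.89, 2.22, 3.01, 3.01, 3.01].

## Interface

Orientations are given as a unit quaternion [x, y, z, w].
In Python, from bench import ctrl gives the robot as it stands.
- The arm moves only by the tool play_rows, never from a script. Its argument "rows" is a list of rows, each a list of 7 numbers: the shift along the world's x, y, z in cm, then the turn, a rotation vector about the world's x, y, z in rad, then the finger opening in cm, from 0 to 8.54. In form: [[tx, ty, tz, rx, ry, rz, hand], ...]. A call has 1 to 5 rows; each row is the pose to reach, as a shift and turn from the pose commanded when the call began; what a row does not reach only later rows make up. A row lasts 1/8 s, in which the tool goes at most 62.5 mm and 10.7 degrees, less where a joint would pass 70% of its speed; a pose out of reach is approached as far as the arm can. A call with a gripper value outside its range is refused whole. The fingers move at their own pace and stop on an object; "newtons" is the grip in N (left out, the last holds). Time passes only in rows, so rows that repeat a pose let the fingers close. It gives the time, the measured TCP pose, the force, the opening and the grip force at its end, in the units of the state.
- ctrl.read_state(): the state, without advancing time (a new reading comes with each control period).
- ctrl.snapshot(name): name is "scene" or "top" or "wrist"; returns a dict with "img" (384x512x3 uint8, red, green, blue), "z_map" (384x512 float32, mm along the optical axis (not along the pixel's ray), 0 where there is no reading), "camera_matrix" (3x3 intrinsics, pixels), "T" (4x4, takes a point from camera to world coordinates); the wrist camera has in their place "T_tool_cam" (4x4, takes a point from camera to tool coordinates, whose origin is the TCP and whose axes are the flange's). Camera axes: x right, y up, looking along -z (the intrinsics and any distortion apply to the point x, -y, -z); pixel columns grow to the right and rows downward; lengths in mm; the calibration is good to about 2 mm. A picture is of the moment at which its call begins: read the wrist's pose just before it.
- ctrl.job_done(): hands the job in; it is judged then, once.
The state is a dict: "time_s": time; "joint_positions": joint angles; "joint_velocities": joint speeds; "joint_torque": joint torques, N m; "eef_pos": TCP position; "tool_rot": TCP orientation; "ft_force": force on the tool from outside, world axes, zero at the start; "ft_torque": the same for the moment, N m; "width": opening from 0.0 (shut) to 1.0 (fully open); "gripper_force": force on a finger pad.
Only numpy, scipy, OpenCV 4.12 (cv2) and the standard library are available. Lean on these libraries where they do the work, as an engineer would, in place of code of your own. Each camera call takes 0.05 s, during which the arm holds its last target. There are 200 camera calls.

## Task

The squat sample jar at the back of the grey reagent tray is hemmed in by three tall bottles and has to be weighed. First move all three bottles out, standing them upright in the empty steel tray; then set the jar gently on the middle of the balance pan and leave it there, and only then put each bottle back upright exactly where it stood in the reagent tray. Do not tip anything over, and leave the two small vials in that tray where they are.

Things in the scene. Friction and masses are not known exactly. Their poses are not given: they have to be found in the camera images.
- square_bottle: Tall square white plastic bottle, 42 x 42 mm body up to 104 mm, black screw cap of 29 mm diameter above it, 132 mm tall in all, 160 g. Loose, upright. Origin: centre of its underside; z up along the bottle; x and y square to its flat sides. Stands at the start in one of three places round the sample jar in the reagent tray.
- dropper_bottle: Tall round amber glass dropper bottle, body 42 mm in diameter up to 98 mm, then shoulder, black collar (23 mm) and black rubber bulb (16 mm), 140 mm tall in all, 170 g. Loose, upright. Origin: centre of its underside; z up. Stands at the start in one of three places round the sample jar.
- metal_bottle: Tall slim round bare grey metal bottle, body 38 mm in diameter up to 112 mm, then shoulder and white cap (27 mm), 137 mm tall in all, 150 g. Loose, upright. Origin: centre of its underside; z up. Stands at the start in one of three places round the sample jar.
- sample_jar: Squat round sample jar, clear glass with green contents up to 34 mm (45 mm in diameter) and a white screw lid above (48 mm in diameter, from 34 to 52 mm high), 120 g. Loose, upright. Origin: centre of its underside; z up. Stands in the middle of the back row of the reagent tray, a tall bottle close on its left, right and front.
- reagent_tray: Fixed grey spill tray, 150 (x) by 190 mm (y), floor 3 mm thick, rim 12 mm high. Origin: centre of its underside, on the table; -x is its front (robot side). Stock at the start, in its frame, mm: back row, bottles at (26, 52) and (26, -52), jar at (26, 0) between; front row, bottle at (-26, 0) between vials at (-30, 56) and (-30, -56). Which bottle is where differs each time.
- steel_tray: Empty flat stainless-steel instrument tray at one side of the reagent tray, 250 mm (x) by 130 mm (y), inside 244 x 124 mm, floor 3 mm thick, rim 12 mm high; does not move. Origin: centre of its underside, on the table; x along its long side, z up. The side area for the bottles.
- balance: White bench balance at the other side of the reagent tray, 190 mm wide, with a round flat steel pan of 124 mm diameter; fixed. Origin: on the table straight under the pan's centre; the pan's top is 76 mm above the origin; -x is its front with the display (housing from x = -156 to +75 mm, 60 mm high, lower under the display). The pan does not give.
- vial_left: Small glass crimp vial with aluminium cap, 23 mm in diameter, 46 mm tall, 30 g, loose, in the front left (+y) corner of the reagent tray. Origin: centre of its underside. To be left where it is.
- vial_right: The same kind of vial in the front right (-y) corner of the reagent tray. To be left where it is.
There are look-alikes about, which are no part of the job. Leave any blue or red look-alike of the square_bottle alone. What is shaped like the dropper_bottle but purple or red is not meant.

How it is judged (in metres and radians):
On the way, in this order (a step that is already met when the one before it is completed fails the run):
1. all three tall bottles stand upright and released in the steel tray, the jar still in its place (x of square_bottle in the frame of steel_tray between -0.115 and 0.115 m and y of square_bottle in the frame of steel_tray between -0.055 and 0.055 m and z of each of square_bottle, dropper_bottle, metal_bottle in the frame of steel_tray below 0.008 m and angle between each of square_bottle, dropper_bottle, metal_bottle's own z axis and vertical below 0.12 rad and linear speed of each of square_bottle, dropper_bottle, metal_bottle below 0.05 m/s and contact force between the fingers and square_bottle below 0.1 N and x of dropper_bottle in the frame of steel_tray between -0.115 and 0.115 m and y of dropper_bottle in the frame of steel_tray between -0.055 and 0.055 m and contact force between the fingers and dropper_bottle below 0.1 N and x of metal_bottle in the frame of steel_tray between -0.115 and 0.115 m and y of metal_bottle in the frame of steel_tray between -0.055 and 0.055 m and contact force between the fingers and metal_bottle below 0.1 N and distance of sample_jar from where it was at the start of the episode below 0.02 m), for 0.2 s.
2. the jar stands released on the middle of the balance pan while the three bottles are still in the steel tray (horizontal distance between sample_jar and balance below 0.015 m and z of sample_jar in the frame of balance between 0.071 and 0.081 m and angle between each of sample_jar, square_bottle, dropper_bottle, metal_bottle's own z axis and vertical below 0.12 rad and linear speed of each of sample_jar, square_bottle, dropper_bottle, metal_bottle below 0.05 m/s and contact force between the fingers and sample_jar below 0.1 N and x of square_bottle in the frame of steel_tray between -0.115 and 0.115 m and y of square_bottle in the frame of steel_tray between -0.055 and 0.055 m and z of each of square_bottle, dropper_bottle, metal_bottle in the frame of steel_tray below 0.008 m and contact force between the fingers and square_bottle below 0.1 N and x of dropper_bottle in the frame of steel_tray between -0.115 and 0.115 m and y of dropper_bottle in the frame of steel_tray between -0.055 and 0.055 m and contact force between the fingers and dropper_bottle below 0.1 N and x of metal_bottle in the frame of steel_tray between -0.115 and 0.115 m and y of metal_bottle in the frame of steel_tray between -0.055 and 0.055 m and contact force between the fingers and metal_bottle below 0.1 N), for 0.2 s.
At the end, for the whole second after the job is handed in: Jar upright on the pan, within 15 mm of the pan's centre; each bottle upright in the reagent tray within 15 mm of where that bottle stood at the start; both vials upright within 12 mm of where they stood; bottles and jar released and at rest (horizontal distance between sample_jar and balance below 0.015 m and z of sample_jar in the frame of balance between 0.071 and 0.081 m and angle between each of sample_jar, square_bottle, dropper_bottle, metal_bottle, vial_left, vial_right's own z axis and vertical below 0.12 rad and linear speed of each of sample_jar, square_bottle, dropper_bottle, metal_bottle below 0.05 m/s and contact force between the fingers and sample_jar below 0.1 N and distance of each of square_bottle, dropper_bottle, metal_bottle from where it was at the start of the episode below 0.015 m and contact force between the fingers and square_bottle below 0.1 N and contact force between the fingers and dropper_bottle below 0.1 N and contact force between the fingers and metal_bottle below 0.1 N and distance of each of vial_left, vial_right from where it was at the start of the episode below 0.012 m); the robot touches nothing.
It fails at once if a bottle or the jar is tipped over (more than about 35 degrees) (angle between any of square_bottle, dropper_bottle, metal_bottle, sample_jar's own z axis and vertical above 0.6 rad).
It fails at once if a small vial is pushed out of its place (more than 12 mm) (distance of any of vial_left, vial_right from where it was at the start of the episode above 0.012 m).
It fails at once if the jar is dropped or thumped on the balance (arrives on the pan at over 0.5 m/s) (horizontal distance between sample_jar and balance below 0.06 m and z of sample_jar in the frame of balance below 0.09 m and linear speed of sample_jar above 0.5 m/s).
It also fails if it takes over 150 s, if anything falls off the work surface, if the arm or the gripper's body presses on something with over 40 N, if the wrist force passes 120 N, or if a joint passes its speed limit or range.

## Working session

There is one attempt and no reset: what is moved stays moved. The work goes in short steps, Python scripts to look and compute and a tool call to move; the robot and the scene stay as the last step left them, time stands still between calls to the robot, and variables do not carry over. Pictures are saved under pics/ and viewed, at most 14 in all, crops included, and the job is handed in when it is done.

Besides the shell and the picture viewer there is one more tool, called after "Request:" as name(argument=value, ...) on one line, values as JSON. play_rows: Moves the arm, as the interface text tells. Its arguments: {"type":"object","properties":{"rows":{"type":"array"},"newtons":{"type":"number"}},"required":["rows"]}

```bash
mkdir -p pics; ls; python3 - <<'E'
from bench import ctrl
import cv2,numpy as np
for n in("scene","top"):
    s=ctrl.snapshot(n); cv2.imwrite(f"pics/{n}0.png",s["img"][:,:,::-1]); np.savez(f"{n}0.npz",**s)
    print(n,s["camera_matrix"].round(1).tolist(),s["T"].round(3).tolist(),s.keys())
print(ctrl.read_state())
E
```

```text
pics
scene [[448.6, 0.0, 254.6], [0.0, 448.6, 187.6], [0.0, 0.0, 1.0]] [[-0.683, -0.527, 0.505, 1146.765], [0.73, -0.486, 0.481, 565.798], [-0.008, 0.697, 0.717, 886.814], [0.0, 0.0, 0.0, 1.0]] dict_keys(['img', 'z_map', 'camera_matrix', 'T'])
top [[385.7, 0.0, 254.5], [0.0, 385.7, 186.9], [0.0, 0.0, 1.0]] [[-0.006, 0.998, -0.067, 507.165], [-1.0, -0.006, -0.006, 1.964], [-0.007, 0.067, 0.998, 994.777], [0.0, 0.0, 0.0, 1.0]] dict_keys(['img', 'z_map', 'camera_matrix', 'T'])
{'time_s': 0.1, 'joint_positions': array([ 1.11699661e+00,  1.50918512e-01,  1.43800082e+00, -1.21239993e-05,
        1.55379601e+00, -1.33975984e-01]), 'joint_velocities': array([ 0.0011003 , -0.00170993, -0.00232819, -0.00132587, -0.00072361,
       -0.00107556]), 'joint_torque': array([ 4.71893291e-03, -7.14372253e+01, -5.71796107e+01, -5.63098001e-05,
        6.87790598e-03,  2.21955252e-04]), 'eef_pos': array([180.68288487, 545.62157414, 230.72893775]), 'tool_rot': array([ 1.59231067e-01,  9.87241182e-01, -5.39032286e-04, -1.56806511e-04]), 'ft_force': array([-0.15703619,  0.09433053, -0.0162883 ]), 'ft_torque': array([ 0.02188701, -0.00694605,  0.00864815]), 'gripper_force': 0.0, 'width': 1.0006145287732353}
```

View pics/top0.png

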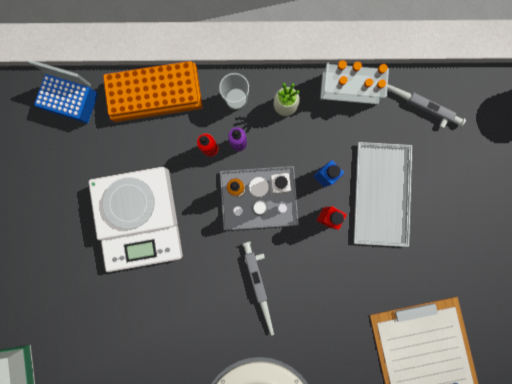

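View pics/scene0.png

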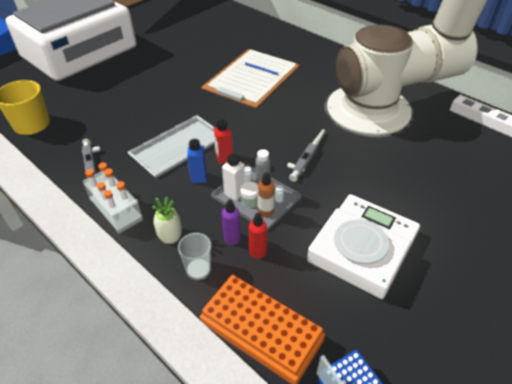

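Top view: dropper (235,187), jar lid (259,187), square bottle (281,182), metal bottle (260,208), vials (238,211) and (282,209), pan (127,203), steel tray (383,194), reagent tray about (259,198). Blue (330,173) and red (333,217) look-alikes stand between the trays. The scene view agrees with this.

```bash
cat > h.py <<'E'
import numpy as np,cv2
def ray(s,uv,z):
    K,T=s["camera_matrix"],s["T"]
    d=np.array([(uv[0]-K[0,2])/K[0,0],-(uv[1]-K[1,2])/K[1,1],-1.])
    d=T[:3,:3]@d; o=T[:3,3]; return o+d*(z-o[2])/d[2]
def cloud(s,T=None):
    K=s["camera_matrix"];T=s["T"] if T is None else T
    v,u=np.mgrid[:384,:512];d=s["z_map"]
    p=np.stack([(u-K[0,2])/K[0,0]*d,-(v-K[1,2])/K[1,1]*d,-d],-1)
    return p@T[:3,:3].T+T[:3,3]
E
python3 - <<'E'
from h import *
s=dict(np.load("top0.npz")); P=cloud(s); ok=s["z_map"]>0
img=s["img"]
def blob(n,uv,z,r,dz=8):
    v,u=np.mgrid[:384,:512]
    m=ok&(np.hypot(u-uv[0],v-uv[1])<r)&(abs(P[...,2]-z)<dz)
    c=np.array([u[m].mean(),v[m].mean()]);print(n,m.sum(),c.round(1),"zmed",np.median(P[m][:,2]).round(1),ray(s,c,z).round(1))
    return m
blob("drop",(235,187),143,12,10);blob("sq",(281,182),135,14);blob("met",(260,208),140,12);blob("jar",(259,187),55,14)
blob("vl",(238,211),49,9);blob("vr",(282,209),49,9)
blob("pan",(127,203),76,40,6)
blob("blue",(330,173),130,18,12);blob("red",(333,217),130,18,12)
blob("purple",(238,138),140,18,12);blob("red2",(207,145),140,18,12)
# trays
for n,uv,r in(("steel",(383,194),62),("reag",(259,198),52)):
    v,u=np.mgrid[:384,:512]
    m=ok&(abs(u-uv[0])<(32 if n=="steel" else 43))&(abs(v-uv[1])<(58 if n=="steel" else 37))
    g=img.sum(2)>120
    m=(m&g).astype(np.uint8)
    (n_,lab,st,_)=cv2.connectedComponentsWithStats(m); k=1+st[1:,4].argmax()
    rc=cv2.minAreaRect(np.argwhere(lab==k)[:,::-1].astype(np.float32)); q=np.array([ray(s,b,8)[:2] for b in cv2.boxPoints(rc)])
    print(n,q.round(0).tolist(),"c",q.mean(0).round(1),"edges",[np.linalg.norm(q[i]-q[i-1]).round(0) for i in range(4)],[np.degrees(np.arctan2(*(q[i]-q[i-1])[::-1])).round(1) for i in range(4)])
cv2.imwrite("pics/crop.png",cv2.resize(img[120:260,190:430,::-1],None,fx=3.3,fy=3.3,interpolation=2))
E
```

```text
drop 37 [234. 185.] zmed 140.2 [569.2  52.8 143. ]
sq 135 [281.1 181.1] zmed 134.5 [577.8 -52.  135. ]
met 113 [259.4 206.8] zmed 139.5 [520.6  -3.1 140. ]
jar 305 [258.7 186.1] zmed 54.7 [572.5  -2.2  55. ]
vl 52 [237.3 210.3] zmed 48.2 [514.   50.5  49. ]
vr 51 [282.3 207.4] zmed 48.5 [520.4 -59.8  49. ]
pan 2090 [128.2 202.3] zmed 75.6 [534.4 309.4  76. ]
blue 145 [333.4 170.6] zmed 131.3 [ 601.3 -170.3  130. ]
red 144 [336.7 217.3] zmed 131.4 [ 496.3 -175.6  130. ]
purple 42 [235.9 132.2] zmed 136.4 [688.1  48.5 140. ]
red2 41 [203.  138.4] zmed 136.5 [674.6 122.3 140. ]
steel [[701.0, -244.0], [700.0, -404.0], [409.0, -394.0], [410.0, -238.0]] c [ 555. -320.] edges [np.float64(292.0), np.float64(160.0), np.float64(292.0), np.float64(157.0)] [np.float64(-1.3), np.float64(-90.4), np.float64(178.1), np.float64(89.7)]
reag [[639.0, 105.0], [637.0, -112.0], [453.0, -109.0], [454.0, 104.0]] c [545.9  -3. ] edges [np.float64(184.0), np.float64(216.0), np.float64(184.0), np.float64(214.0)] [np.float64(0.0), np.float64(-90.4), np.float64(179.2), np.float64(89.7)]
```

View pics/crop.png

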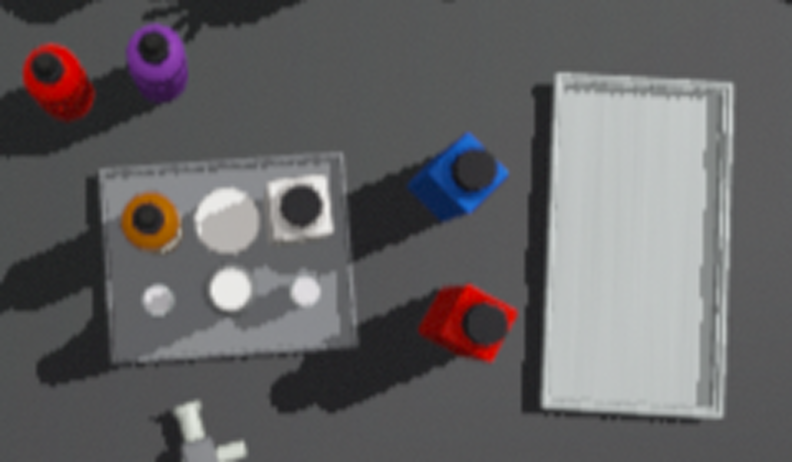

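The crop gives the tray corners: reagent at (99,170), (342,153), (357,347), (111,363), and steel at (557,73), (733,84), (722,418), (543,408). I'll cross-check the objects against the tray frame.

```bash
python3 - <<'E'
from h import *
s=dict(np.load("top0.npz"))
for n,c,sz in(("reag",[(99,170),(342,153),(357,347),(111,363)],(150,190)),("steel",[(557,73),(733,84),(722,418),(543,408)],(250,130))):
    q=np.array([ray(s,(u/3.3+190-.35,v/3.3+120-.35),12)[:2] for u,v in c]) # order: +x+y, +x-y, -x-y, -x+y
    o=q.mean(0); x=(q[0]+q[1]-q[2]-q[3])/2; y=(q[0]+q[3]-q[1]-q[2])/2
    a=np.degrees(np.arctan2(x[1],x[0]));b=np.degrees(np.arctan2(-y[0],y[1]))
    print(n,o.round(1),"len",np.linalg.norm(x).round(1),np.linalg.norm(y).round(1),"ang",a.round(1),b.round(1))
    t=np.radians((a+b)/2);R=np.array([[np.cos(t),-np.sin(t)],[np.sin(t),np.cos(t)]])
    L=[(26,52),(26,-52),(26,0),(-26,0),(-30,56),(-30,-56)] if n=="reag" else [(-72,0),(0,0),(72,0)]
    for p in L: print(p,(o+R@p).round(1))
E
```

```text
reag [545.8  -1.8] len 149.9 189.3 ang 3.6 3.5
(26, 52) [568.5  51.7]
(26, -52) [575.  -52.1]
(26, 0) [ 5.717e+02 -2.000e-01]
(-26, 0) [519.8  -3.4]
(-30, 56) [512.4  52.2]
(-30, -56) [519.3 -59.5]
steel [ 554.2 -319.2] len 258.7 136.6 ang -3.8 -3.8
(-72, 0) [ 482.4 -314.5]
(0, 0) [ 554.2 -319.2]
(72, 0) [ 626.  -323.9]
```

The objects agree with the tray frame to within about 3 mm. Moving towards the metal bottle.

Request:
play_rows(rows=[[3,-5,0.5,0,0,0.12,8.5],[6,-10,1,0,0,0.25,8.5],[9,-15,1.5,0,0,0.38,8.5],[12,-20,2,0,0,0.38,8.5],[15,-25,2,0,0,0.38,8.5]])

```text
time_s: 0.72
eef_pos: [331.3, 294.2, 251.5]
tool_rot: [-0.03, 1.0, 0.0, 0.0]
ft_force: [2.4, 1.2, 0.1]
width: 0.995
gripper_force: 0.0
```

Request:
play_rows(rows=[[3,-5,0,0,0,0,8.5],[6,-10,0,0,0,0,8.5],[9,-15,0,0,0,0,8.5],[12,-20,0,0,0,0,8.5],[15,-25,0,0,0,0,8.5]])

```text
time_s: 1.35
eef_pos: [481.3, 43.9, 251.2]
tool_rot: [-0.03, 1.0, -0.0, 0.0]
ft_force: [0.2, 1.4, 0.5]
width: 0.995
gripper_force: 0.0
```

Request:
play_rows(rows=[[2,-2.5,0,0,0,0,8.5],[3.92,-4.88,0,0,0,0,8.5],[3.92,-4.88,0,0,0,0,8.5]])

```text
time_s: 1.72
eef_pos: [520.5, -4.4, 250.4]
tool_rot: [-0.029, 1.0, -0.0, -0.001]
ft_force: [-0.3, 0.2, 0.2]
width: 0.994
gripper_force: 0.0
```

```bash
cat >> h.py <<'E'
def wrist(name):
    from bench import ctrl
    from scipy.spatial.transform import Rotation as R
    st=ctrl.read_state(); s=ctrl.snapshot("wrist"); T=np.eye(4)
    T[:3,:3]=R.from_quat(st["tool_rot"]).as_matrix(); T[:3,3]=st["eef_pos"]
    s["T"]=T@s["T_tool_cam"]; cv2.imwrite(f"pics/{name}.png",s["img"][:,:,::-1]); return s
def near(P,ok,xy,z,r=25,dz=6):
    m=ok&(np.hypot(P[...,0]-xy[0],P[...,1]-xy[1])<r)&(abs(P[...,2]-z)<dz)
    q=P[m]
    if len(q)<10: return len(q)
    c,rad=cv2.minEnclosingCircle(q[:,:2].astype(np.float32))
    return len(q),np.round(c,1),round(rad,1),"mean",q.mean(0).round(1)
E
python3 - <<'E'
from h import *
s=wrist("w1"); P=cloud(s); ok=s["z_map"]>0
for n,xy,z in(("met",(520,-3),140),("drop",(569,52),143),("sq",(576,-52),135),("sqbody",(576,-52),107),("jar",(572,-1),55),("vl",(513,51),49),("vr",(520,-60),49)): print(n,near(P,ok,xy,z))
E
```

```text
met (661, array([518.5,  -1.5]), 13.3, 'mean', array([517.9,  -1.5, 140.8]))
drop (184, array([567. ,  54.4]), 7.7, 'mean', array([566.1,  53.9, 141.3]))
sq (685, array([576.3, -50.2]), 15.3, 'mean', array([574.6, -50. , 135.4]))
sqbody (572, array([576. , -51.9]), 24.9, 'mean', array([566.2, -47.8, 108.4]))
jar (905, array([571.6,  -0.7]), 24.5, 'mean', array([ 5.729e+02, -3.000e-01,  5.600e+01]))
vl (213, array([512.1,  53. ]), 10.0, 'mean', array([511.7,  52.5,  49.9]))
vr (212, array([518.4, -57.5]), 10.0, 'mean', array([517.8, -57.2,  49.7]))
```

View pics/w1.png

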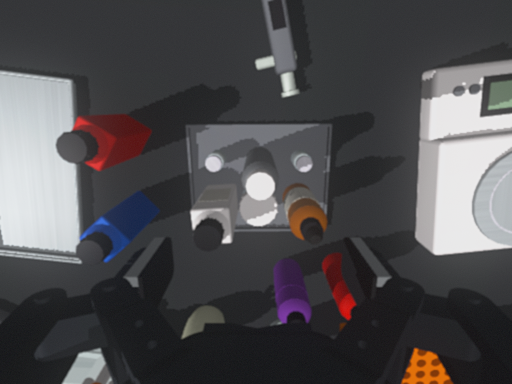

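The wrist view matches: metal cap at (260,183), square cap at (208,235), dropper bulb at (313,230), vials at (214,162) and (303,162). It agrees with the top view within 2 mm. Descending on the metal bottle.

Request:
play_rows(rows=[[-0.1,0.2,-5,0,0,0,8.5],[-0.1,0.2,-10,0,0,0,8.5],[-0.1,0.2,-14,0,0,0,8.5],[-0.1,0.2,-17.6,0,0,0,8.5],[-0.1,0.2,-17.6,0,0,0,8.5]])

```text
time_s: 2.4
eef_pos: [517.2, -0.1, 73.5]
tool_rot: [-0.03, 1.0, 0.0, -0.002]
ft_force: [-0.3, -0.4, 0.3]
width: 0.994
gripper_force: 0.0
```

Request:
play_rows(rows=[[0,0,0,0,0,0,2.5],[0,0,0,0,0,0,2.5],[0,0,0,0,0,0,2.5],[0,0,0,0,0,0,2.5],[0,0,0,0,0,0,2.5]], newtons=40)

```text
time_s: 3.02
eef_pos: [519.7, -1.1, 76.6]
tool_rot: [-0.03, 1.0, -0.0, 0.001]
ft_force: [-0.9, -0.1, 8.6]
width: 0.437
gripper_force: 39.3
```

Request:
play_rows(rows=[[0,0,1,0,0,0,2.5],[0,0,4,0,0,0,2.5],[0,0,8,0,0,0,2.5],[0,0,13,0,0,0,2.5],[0,0,17,0,0,0,2.5]])

```text
time_s: 3.65
eef_pos: [518.9, -0.9, 248.2]
tool_rot: [-0.03, 1.0, -0.0, 0.001]
ft_force: [0.9, 0.4, -1.7]
width: 0.436
gripper_force: 40.3
```

Request:
play_rows(rows=[[-0.3,-2.5,0,0,0,0,2.5],[-0.8,-6.5,0,0,0,0,2.5],[-1.3,-11,0,0,0,0,2.5],[-1.8,-15.5,0,0,0,0,2.5],[-2.3,-20,0,0,0,0,2.5]])

```text
time_s: 4.28
eef_pos: [495.5, -202.4, 246.2]
tool_rot: [-0.03, 1.0, -0.0, 0.0]
ft_force: [0.7, 0.3, -1.9]
width: 0.434
gripper_force: 40.3
```

Request:
play_rows(rows=[[-0.5,-4.5,0,0,0,0,2.5],[-1,-8.5,0,0,0,0,2.5],[-1.4,-11.3,0,0,0,0,2.5],[-1.4,-11.3,0,0,0,0,2.5],[-1.4,-11.3,0,0,0,0,2.5]])

```text
time_s: 4.9
eef_pos: [482.0, -313.5, 245.7]
tool_rot: [-0.03, 1.0, -0.0, 0.0]
ft_force: [0.1, 0.2, -2.2]
width: 0.434
gripper_force: 40.4
```

Request:
play_rows(rows=[[0,0,-4,0,0,0,2.5],[0,0,-8.5,0,0,0,2.5],[0,0,-13,0,0,0,2.5],[0,0,-15.5,0,0,0,2.5],[0,0,-16.3,0,0,0,2.5]])

```text
time_s: 5.52
eef_pos: [481.9, -312.7, 81.4]
tool_rot: [-0.031, 1.0, 0.001, -0.001]
ft_force: [0.5, -0.7, -1.2]
width: 0.439
gripper_force: 40.4
```

Request:
play_rows(rows=[[0,0,-0.2,0,0,0,2.5],[0,0,-0.4,0,0,0,2.5],[0,0,-0.5,0,0,0,2.5],[0,0,-0.5,0,0,0,2.5]])

```text
time_s: 6.02
eef_pos: [482.1, -314.1, 77.7]
tool_rot: [-0.03, 1.0, -0.0, 0.0]
ft_force: [-0.1, 1.1, -1.1]
width: 0.435
gripper_force: 40.4
```

Request:
play_rows(rows=[[0,0,-0.1,0,0,0,2.5],[0,0,-0.2,0,0,0,2.5],[0,0,-0.2,0,0,0,2.5]])

```text
time_s: 6.4
eef_pos: [482.4, -314.3, 76.6]
tool_rot: [-0.03, 1.0, -0.001, 0.001]
ft_force: [-4.3, 3.0, 14.2]
width: 0.439
gripper_force: 41.7
```

Request:
play_rows(rows=[[0,0,0,0,0,0,5],[0,0,0,0,0,0,8],[0,0,0,0,0,0,8],[0,0,0.5,0,0,0,8],[0,0,3,0,0,0,8]])

```text
time_s: 7.02
eef_pos: [481.4, -313.5, 104.6]
tool_rot: [-0.03, 1.0, 0.001, -0.001]
ft_force: [0.1, -0.5, 0.2]
width: 0.935
gripper_force: 0.0
```

Request:
play_rows(rows=[[0,0,5,0,0,0,8],[0,0,9,0,0,0,8],[0,0,12,0,0,0,8],[0.5,2,13,0,0,0,8],[1.5,6.5,13,0,0,0,8]])

```text
time_s: 7.65
eef_pos: [497.1, -248.4, 235.3]
tool_rot: [-0.029, 1.0, -0.0, 0.0]
ft_force: [1.1, 0.6, -0.7]
width: 0.938
gripper_force: 0.0
```

Request:
play_rows(rows=[[1.2,5,0,0,0,0,8],[2.4,10,0,0,0,0,8],[3.6,15,0,0,0,0,8],[4.7,20,0,0,0,0,8],[5.9,25,0,0,0,0,8]])

```text
time_s: 8.28
eef_pos: [555.5, 3.8, 234.6]
tool_rot: [-0.03, 1.0, 0.0, -0.0]
ft_force: [0.8, -0.8, -0.3]
width: 0.938
gripper_force: 0.0
```

Request:
play_rows(rows=[[0.8,3,0,0,0,0,8],[1.2,5.2,0,0,0,0,8],[1.2,5.2,-2,0,0,0,8],[1.2,5.2,-2,0,0,0,8]])

```text
time_s: 8.78
eef_pos: [566.8, 54.1, 213.4]
tool_rot: [-0.031, 1.0, 0.0, -0.002]
ft_force: [0.4, -0.1, -0.5]
width: 0.932
gripper_force: 0.0
```

Request:
play_rows(rows=[[0,0,-4,0,0,0,8],[0,0,-8,0,0,0,8],[0,0,-12,0,0,0,8],[0,0,-14,0,0,0,8],[0,0,-14.2,0,0,0,8]])

```text
time_s: 9.4
eef_pos: [567.3, 53.1, 72.5]
tool_rot: [-0.03, 1.0, 0.0, -0.001]
ft_force: [-1.2, -1.0, 1.4]
width: 0.939
gripper_force: 0.0
```

Request:
play_rows(rows=[[0,0,0,0,0,0,5],[0,0,0,0,0,0,3],[0,0,0,0,0,0,2.5],[0,0,0,0,0,0,2.5],[0,0,0,0,0,0,2.5]])

```text
time_s: 10.02
eef_pos: [568.6, 53.2, 74.6]
tool_rot: [-0.03, 1.0, -0.0, 0.001]
ft_force: [0.5, 1.2, 7.0]
width: 0.479
gripper_force: 39.7
```

Request:
play_rows(rows=[[0,0,1,0,0,0,2.5],[0,0,4,0,0,0,2.5],[0,0,8,0,0,0,2.5],[0,0,13,0,0,0,2.5],[0,0,17,0,0,0,2.5]])

```text
time_s: 10.65
eef_pos: [567.9, 53.0, 246.3]
tool_rot: [-0.03, 1.0, -0.0, 0.001]
ft_force: [0.1, -0.3, -1.0]
width: 0.477
gripper_force: 40.6
```

Request:
play_rows(rows=[[-0.1,-2.5,0,0,0,0,2.5],[-0.3,-7,0,0,0,0,2.5],[-0.4,-12,0,0,0,0,2.5],[-0.6,-17,0,0,0,0,2.5],[-0.8,-22,0,0,0,0,2.5]])

```text
time_s: 11.28
eef_pos: [559.6, -168.6, 244.3]
tool_rot: [-0.03, 1.0, -0.0, 0.0]
ft_force: [0.1, 0.1, 0.2]
width: 0.478
gripper_force: 40.7
```

Request:
play_rows(rows=[[-0.2,-5,0,0,0,0,2.5],[-0.4,-10,0,0,0,0,2.5],[-0.5,-13.5,0,0,0,0,2.5],[-0.6,-15.2,0,0,0,0,2.5],[-0.6,-15.2,0,0,0,0,2.5]])

```text
time_s: 11.9
eef_pos: [553.8, -319.4, 243.5]
tool_rot: [-0.03, 1.0, -0.0, -0.0]
ft_force: [-0.0, -0.2, -0.8]
width: 0.478
gripper_force: 40.7
```

Request:
play_rows(rows=[[0,0,-4,0,0,0,2.5],[0,0,-8.5,0,0,0,2.5],[0,0,-13,0,0,0,2.5],[0,0,-15.5,0,0,0,2.5],[0,0,-16.3,0,0,0,2.5]])

```text
time_s: 12.52
eef_pos: [553.8, -317.4, 79.3]
tool_rot: [-0.031, 1.0, 0.001, -0.001]
ft_force: [-0.5, 0.0, -1.1]
width: 0.482
gripper_force: 40.8
```

Request:
play_rows(rows=[[0,0,-0.2,0,0,0,2.5],[0,0,-0.4,0,0,0,2.5],[0,0,-0.6,0,0,0,2.5],[0,0,-0.6,0,0,0,2.5],[0,0,-0.6,0,0,0,2.5]])

```text
time_s: 13.15
eef_pos: [554.1, -319.1, 74.7]
tool_rot: [-0.03, 1.0, -0.0, 0.0]
ft_force: [-0.3, -0.3, 2.1]
width: 0.48
gripper_force: 40.9
```

Request:
play_rows(rows=[[0,0,0,0,0,0,5],[0,0,0,0,0,0,8],[0,0,0,0,0,0,8],[0,0,0.5,0,0,0,8],[0,0,3,0,0,0,8]])

```text
time_s: 13.78
eef_pos: [553.4, -318.6, 103.5]
tool_rot: [-0.03, 1.0, 0.001, -0.001]
ft_force: [-0.6, -0.6, -0.3]
width: 0.936
gripper_force: 0.0
```

Request:
play_rows(rows=[[0,0,5,0,0,0,8],[0,0,9,0,0,0,8],[0,0,12,0,0,0,8],[0.2,2,13,0,0,0,8],[0.5,6.5,13,0,0,0,8]])

```text
time_s: 14.4
eef_pos: [558.9, -253.5, 234.2]
tool_rot: [-0.029, 1.0, -0.0, 0.0]
ft_force: [0.1, 0.7, -0.7]
width: 0.938
gripper_force: 0.0
```

Request:
play_rows(rows=[[0.4,5,0,0,0,0,8],[0.8,10,0,0,0,0,8],[1.2,15,0,0,0,0,8],[1.6,19,0,0,0,0,8],[1.7,20.3,0,0,0,0,8]])

```text
time_s: 15.02
eef_pos: [575.5, -48.0, 233.7]
tool_rot: [-0.031, 1.0, 0.0, -0.0]
ft_force: [1.0, -0.8, -0.1]
width: 0.937
gripper_force: 0.0
```

Request:
play_rows(rows=[[0,0,-3,0,0,0,8],[0,0,-8,0,0,0,8],[0,0,-12.5,0,0,0,8],[0,0,-16,0,0,0,8],[0,0,-16.3,0,0,0,8]])

```text
time_s: 15.65
eef_pos: [574.3, -50.7, 68.8]
tool_rot: [-0.03, 1.0, 0.001, -0.002]
ft_force: [-0.4, 1.3, -0.1]
width: 0.937
gripper_force: 0.0
```

Request:
play_rows(rows=[[0,0,0,0,0,0,5],[0,0,0,0,0,0,3],[0,0,0,0,0,0,2.5],[0,0,0,0,0,0,2.5],[0,0,0,0,0,0,2.5]])

```text
time_s: 16.27
eef_pos: [576.8, -51.1, 73.1]
tool_rot: [-0.03, 1.0, -0.0, 0.001]
ft_force: [-0.4, 1.1, 6.9]
width: 0.493
gripper_force: 39.6
```

Request:
play_rows(rows=[[0,0,1,0,0,0,2.5],[0,0,4,0,0,0,2.5],[0,0,8,0,0,0,2.5],[0,0,13,0,0,0,2.5],[0,0,17.5,0,0,0,2.5]])

```text
time_s: 16.9
eef_pos: [575.8, -50.9, 249.3]
tool_rot: [-0.03, 1.0, -0.0, 0.001]
ft_force: [0.5, 0.3, -1.2]
width: 0.491
gripper_force: 40.0
```

Request:
play_rows(rows=[[0.4,-2,0,0,0,0,2.5],[1,-5.5,0,0,0,0,2.5],[2,-10,0,0,0,0,2.5],[2.8,-15,0,0,0,0,2.5],[3.7,-20,0,0,0,0,2.5]])

```text
time_s: 17.52
eef_pos: [612.7, -253.0, 246.1]
tool_rot: [-0.03, 1.0, 0.0, -0.0]
ft_force: [0.5, 0.3, -1.6]
width: 0.495
gripper_force: 40.0
```

Request:
play_rows(rows=[[0.7,-4,0,0,0,0,2.5],[1.2,-6.5,0,0,0,0,2.5],[1.3,-7.3,0,0,0,0,2.5],[1.3,-7.3,0,0,0,0,2.5]])

```text
time_s: 18.02
eef_pos: [625.7, -324.1, 245.9]
tool_rot: [-0.03, 1.0, 0.0, -0.0]
ft_force: [-0.5, 1.1, -0.6]
width: 0.493
gripper_force: 40.0
```

Request:
play_rows(rows=[[0,0,-4,0,0,0,2.5],[0,0,-8.5,0,0,0,2.5],[0,0,-13,0,0,0,2.5],[0,0,-16,0,0,0,2.5],[0,0,-16.8,0,0,0,2.5]])

```text
time_s: 18.65
eef_pos: [625.3, -322.5, 76.7]
tool_rot: [-0.031, 1.0, 0.001, -0.001]
ft_force: [0.3, -0.9, -1.3]
width: 0.497
gripper_force: 39.9
```

Request:
play_rows(rows=[[0,0,-0.2,0,0,0,2.5],[0,0,-0.4,0,0,0,2.5],[0,0,-0.5,0,0,0,2.5],[0,0,-0.5,0,0,0,2.5]])

```text
time_s: 19.15
eef_pos: [626.1, -324.1, 73.7]
tool_rot: [-0.03, 1.0, -0.0, 0.0]
ft_force: [-0.1, -0.2, -1.7]
width: 0.491
gripper_force: 39.9
```

Lower slightly to contact, release and rise. Then look.

Request:
play_rows(rows=[[0,0,-0.1,0,0,0,2.5],[0,0,-0.1,0,0,0,2.5],[0,0,-0.1,0,0,0,5],[0,0,-0.1,0,0,0,8],[0,0,-0.1,0,0,0,8]])

```text
time_s: 19.77
eef_pos: [626.0, -324.0, 72.2]
tool_rot: [-0.03, 1.0, -0.0, -0.0]
ft_force: [-0.2, 0.4, 0.3]
width: 0.934
gripper_force: 0.0
```

Request:
play_rows(rows=[[0,0,1,0,0,0,8],[0,0,5,0,0,0,8],[0,0,9,0,0,0,8],[0,0,13,0,0,0,8],[0,0,16,0,0,0,8]])

```text
time_s: 20.4
eef_pos: [626.1, -324.0, 235.2]
tool_rot: [-0.03, 1.0, -0.001, 0.001]
ft_force: [0.6, -0.5, -1.0]
width: 0.932
gripper_force: 0.0
```

Request:
play_rows(rows=[[-0.5,4,0,0,0,0,8],[-1,9,0,0,0,0,8],[-2,14,0,0,0,0,8],[-2.7,19,0,0,0,0,8],[-3.4,24,0,0,0,0,8]])

```text
time_s: 21.02
eef_pos: [591.5, -82.5, 233.2]
tool_rot: [-0.03, 1.0, -0.0, 0.0]
ft_force: [1.1, 0.8, -1.0]
width: 0.935
gripper_force: 0.0
```

Request:
play_rows(rows=[[-0.6,4,0,0,0,0,8],[-2,8.3,0,0,0,0,8],[-2,8.3,0,0,0,0,8]])

```text
time_s: 21.4
eef_pos: [571.3, 1.5, 233.5]
tool_rot: [-0.032, 1.0, 0.0, 0.001]
ft_force: [-0.6, -0.4, -0.3]
width: 0.936
gripper_force: 0.0
```

```bash
python3 - <<'E'
from h import *
from bench import ctrl
s=ctrl.snapshot("top");cv2.imwrite("pics/top1.png",cv2.resize(s["img"][120:260,60:430,::-1],None,fx=2.1,fy=2.1,interpolation=2));P=cloud(s);ok=s["z_map"]>0
for n,xy,z in(("met",(482,-314),140),("drop",(554,-319),142),("sq",(626,-324),135)):print(n,near(P,ok,xy,z))
s=wrist("w2");P=cloud(s);ok=s["z_map"]>0
for n,xy,z in(("jar",(572,-1),55),("vl",(513,51),49),("vr",(520,-60),49)): print(n,near(P,ok,xy,z))
print(ctrl.read_state()["eef_pos"])
E
```

```text
met (124, array([ 482.3, -315.5]), 13.4, 'mean', array([ 482.5, -315.1,  139.5]))
drop (35, array([ 555.1, -317.6]), 6.9, 'mean', array([ 554.7, -317.3,  140.2]))
sq (140, array([ 626.9, -324.5]), 15.5, 'mean', array([ 626.6, -324.5,  134.6]))
jar (1317, array([570.7,   0. ]), 24.5, 'mean', array([ 5.701e+02, -1.000e-01,  5.600e+01]))
vl (260, array([512.3,  52.9]), 10.0, 'mean', array([512.1,  52.6,  50. ]))
vr (261, array([518.3, -57.5]), 9.9, 'mean', array([518.3, -57.2,  49.9]))
[572.03597861  -0.84654659 233.03449209]
```

View pics/top1.png

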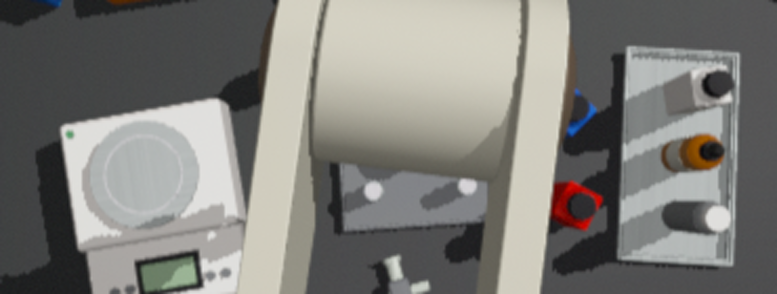

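All three bottles stand upright in the steel tray, with caps at about (717,83), (711,151) and (717,218) in the crop, and the vials haven't moved. Now the jar.

Request:
play_rows(rows=[[0,0,-5,0,0,0,8],[0,0,-10,0,0,0,8],[0,0,-15,0,0,0,8],[0,0,-19,0,0,0,8],[0,0,-21.2,0,0,0,8]])

```text
time_s: 22.12
eef_pos: [571.4, -2.1, 18.1]
tool_rot: [-0.029, 1.0, 0.0, -0.001]
ft_force: [0.7, 0.5, 0.2]
width: 0.942
gripper_force: 0.0
```

Request:
play_rows(rows=[[0,0,0,0,0,0,6],[0,0,0,0,0,0,4],[0,0,0,0,0,0,3],[0,0,0,0,0,0,3],[0,0,0,0,0,0,3]], newtons=35)

```text
time_s: 22.75
eef_pos: [572.7, -1.3, 21.4]
tool_rot: [-0.03, 1.0, -0.0, 0.001]
ft_force: [1.1, -2.8, 6.7]
width: 0.554
gripper_force: 36.5
```

Request:
play_rows(rows=[[0,0,1,0,0,0,3],[0,0,4,0,0,0,3],[0,0,8,0,0,0,3],[0,0,11,0,0,0,3],[0,0,12,0,0,0,3]])

```text
time_s: 23.38
eef_pos: [572.5, -0.9, 142.5]
tool_rot: [-0.03, 1.0, -0.0, 0.001]
ft_force: [0.1, -0.7, -2.2]
width: 0.552
gripper_force: 36.4
```

Request:
play_rows(rows=[[-0.3,2.5,0,0,0,0,3],[-0.8,6.5,0,0,0,0,3],[-1.4,11.5,0,0,0,0,3],[-2,16.5,0,0,0,0,3],[-2.6,21.5,0,0,0,0,3]])

```text
time_s: 24.0
eef_pos: [545.2, 215.5, 139.4]
tool_rot: [-0.03, 1.0, -0.0, -0.001]
ft_force: [1.2, -0.6, -2.1]
width: 0.551
gripper_force: 36.4
```

Request:
play_rows(rows=[[-0.6,5,0,0,0,0,3],[-1,8.3,0,0,0,0,3],[-1.2,9.6,0,0,0,0,3],[-1.2,9.6,0,0,0,0,3]])

```text
time_s: 24.5
eef_pos: [533.6, 310.1, 139.6]
tool_rot: [-0.031, 1.0, -0.0, -0.0]
ft_force: [-0.7, 0.8, -2.1]
width: 0.552
gripper_force: 36.5
```

Request:
play_rows(rows=[[0,0,-1.2,0,0,0,3],[0,0,-2.4,0,0,0,3],[0,0,-3.4,0,0,0,3],[0,0,-4,0,0,0,3],[0,0,-4.2,0,0,0,3]])

```text
time_s: 25.12
eef_pos: [533.9, 309.9, 97.8]
tool_rot: [-0.03, 1.0, -0.0, -0.0]
ft_force: [-0.8, 0.0, -2.5]
width: 0.552
gripper_force: 36.5
```

Request:
play_rows(rows=[[0,0,-0.15,0,0,0,3],[0,0,-0.3,0,0,0,3],[0,0,-0.4,0,0,0,3],[0,0,-0.4,0,0,0,3]])

```text
time_s: 25.62
eef_pos: [534.0, 310.1, 94.5]
tool_rot: [-0.03, 1.0, 0.0, 0.0]
ft_force: [-0.7, 0.2, 1.6]
width: 0.553
gripper_force: 36.6
```

Request:
play_rows(rows=[[0,0,0,0,0,0,6],[0,0,0,0,0,0,8],[0,0,0.5,0,0,0,8],[0,0,3,0,0,0,8],[0,0,7,0,0,0,8]])

```text
time_s: 26.25
eef_pos: [533.5, 309.8, 164.4]
tool_rot: [-0.03, 1.0, -0.0, -0.001]
ft_force: [0.3, 0.8, 1.1]
width: 0.936
gripper_force: 0.0
```

Request:
play_rows(rows=[[0,0,5,0,0,0,8],[0.2,-2,7,0,0,0,8],[1,-7,7,0,0,0,8],[1.5,-12,7,0,0,0,8],[2,-17,7,0,0,0,8]])

```text
time_s: 26.88
eef_pos: [553.7, 138.0, 234.1]
tool_rot: [-0.03, 1.0, -0.0, -0.0]
ft_force: [-0.1, 0.2, -0.3]
width: 0.939
gripper_force: 0.0
```

```bash
python3 - <<'E'
from h import *
from bench import ctrl
s=ctrl.snapshot("top");P=cloud(s);ok=s["z_map"]>0
for n,xy,z in(("jar",(534,310),131),("pan",(534,309),76)):print(n,near(P,ok,xy,z,80 if n=="pan" else 30,5))
print(ctrl.read_state()["eef_pos"])
E
```

```text
jar 0
pan (262, array([494.6, 299. ]), 40.2, 'mean', array([487.4, 301.3,  75.4]))
[554.29195283 133.07831312 234.0534197 ]
```

Request:
play_rows(rows=[[0.8,-5,0,0,0,0,8],[1.6,-10,0,0,0,0,8],[2.4,-15,0,0,0,0,8],[3.1,-20,0,0,0,0,8],[3.9,-25,0,0,0,0,8]])

```text
time_s: 27.55
eef_pos: [592.6, -112.1, 234.1]
tool_rot: [-0.03, 1.0, -0.0, -0.0]
ft_force: [0.6, 0.5, 0.4]
width: 0.933
gripper_force: 0.0
```

Request:
play_rows(rows=[[0.8,-5,0,0,0,0,8],[1.6,-10,0,0,0,0,8],[2.4,-15,0,0,0,0,8],[3.1,-19.5,0,0,0,0,8],[3.3,-21.4,0,0,0,0,8]])

```text
time_s: 28.18
eef_pos: [625.3, -326.6, 233.3]
tool_rot: [-0.029, 1.0, 0.0, -0.001]
ft_force: [0.4, 0.1, 0.3]
width: 0.935
gripper_force: 0.0
```

Request:
play_rows(rows=[[0,0,0,0,0,0,8]])

```text
time_s: 28.3
eef_pos: [625.5, -325.0, 233.5]
tool_rot: [-0.029, 1.0, 0.0, -0.0]
ft_force: [0.8, 0.2, 0.3]
width: 0.94
gripper_force: 0.0
```

```bash
python3 - <<'E'
from h import *
from bench import ctrl
s=ctrl.snapshot("top");P=cloud(s);ok=s["z_map"]>0
cv2.imwrite("pics/top2.png",cv2.resize(s["img"][120:280,60:330,::-1],None,fx=2.5,fy=2.5,interpolation=2))
for n,xy,z in(("jar",(534,310),131),("pan",(534,309),76)):print(n,near(P,ok,xy,z,66 if n=="pan" else 30,5))
print(ctrl.read_state()["eef_pos"])
s=wrist("w3");P=cloud(s);ok=s["z_map"]>0
for n,xy,z in(("met",(482,-314),140),("drop",(554,-319),142),("sq",(626,-324),135)):print(n,near(P,ok,xy,z))
E
```

```text
jar (298, array([535.1, 308.3]), 24.4, 'mean', array([534.4, 308. , 128. ]))
pan (1634, array([534.9, 310.5]), 62.3, 'mean', array([534.2, 306.8,  75.7]))
[ 625.66512383 -323.8416507   233.92944915]
met (788, array([ 483.1, -314.6]), 13.3, 'mean', array([ 486.4, -314.5,  140.7]))
drop (310, array([ 553.5, -317.1]), 7.9, 'mean', array([ 553.5, -317.4,  141.3]))
sq (846, array([ 625.7, -323.4]), 15.2, 'mean', array([ 624.7, -323.6,  135.7]))
```

View pics/top2.png

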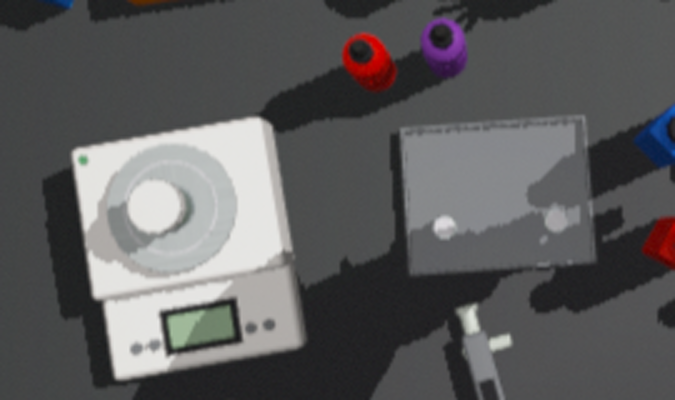

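The jar stands on the pan, its lid at (156,206) in the crop. By depth it is 2 mm from the pan centre (lid appears shifted by parallax). Both vials are in place. Now returning the square bottle.

Request:
play_rows(rows=[[0,0,-3,0,0,0,8],[0,0,-8,0,0,0,8],[0,0,-12.5,0,0,0,8],[0,0,-16,0,0,0,8],[0,0,-16.3,0,0,0,8]])

```text
time_s: 29.02
eef_pos: [625.1, -322.0, 69.3]
tool_rot: [-0.031, 1.0, 0.001, -0.002]
ft_force: [-0.0, 0.6, 0.5]
width: 0.938
gripper_force: 0.0
```

Request:
play_rows(rows=[[0,0,0,0,0,0,5],[0,0,0,0,0,0,3],[0,0,0,0,0,0,2.5],[0,0,0,0,0,0,2.5],[0,0,0,0,0,0,2.5]], newtons=40)

```text
time_s: 29.65
eef_pos: [626.8, -324.2, 73.6]
tool_rot: [-0.03, 1.0, -0.001, 0.001]
ft_force: [-0.4, 2.3, 7.5]
width: 0.498
gripper_force: 39.6
```

Request:
play_rows(rows=[[0,0,1,0,0,0,2.5],[0,0,4,0,0,0,2.5],[0,0,8,0,0,0,2.5],[0,0,13,0,0,0,2.5],[0,0,17.5,0,0,0,2.5]])

```text
time_s: 30.28
eef_pos: [625.8, -323.9, 249.4]
tool_rot: [-0.03, 1.0, -0.001, 0.001]
ft_force: [0.3, 0.1, -1.5]
width: 0.494
gripper_force: 39.9
```

Request:
play_rows(rows=[[-0.4,2,0,0,0,0,2.5],[-1,5.5,0,0,0,0,2.5],[-2,10,0,0,0,0,2.5],[-2.8,15,0,0,0,0,2.5],[-3.7,20,0,0,0,0,2.5]])

```text
time_s: 30.9
eef_pos: [588.5, -122.6, 247.4]
tool_rot: [-0.03, 1.0, -0.0, 0.001]
ft_force: [1.5, -1.1, -1.4]
width: 0.49
gripper_force: 39.9
```

Request:
play_rows(rows=[[-0.7,4,0,0,0,0,2.5],[-1.2,6.5,0,0,0,0,2.5],[-1.3,7.3,0,0,0,0,2.5],[-1.3,7.3,0,0,0,0,2.5]])

```text
time_s: 31.4
eef_pos: [576.1, -51.1, 246.9]
tool_rot: [-0.03, 1.0, -0.0, 0.0]
ft_force: [-0.0, -1.2, -1.5]
width: 0.494
gripper_force: 39.9
```

Request:
play_rows(rows=[[0,0,-4,0,0,0,2.5],[0,0,-8.5,0,0,0,2.5],[0,0,-13,0,0,0,2.5],[0,0,-16,0,0,0,2.5],[0,0,-16.8,0,0,0,2.5]])

```text
time_s: 32.02
eef_pos: [575.3, -51.9, 76.6]
tool_rot: [-0.03, 1.0, 0.0, -0.001]
ft_force: [0.9, -0.6, -1.5]
width: 0.49
gripper_force: 39.9
```

Request:
play_rows(rows=[[0,0,-0.2,0,0,0,2.5],[0,0,-0.4,0,0,0,2.5],[0,0,-0.6,0,0,0,2.5],[0,0,-0.6,0,0,0,2.5]])

```text
time_s: 32.52
eef_pos: [576.6, -51.1, 73.6]
tool_rot: [-0.03, 1.0, -0.0, 0.001]
ft_force: [-0.2, -0.2, 5.5]
width: 0.494
gripper_force: 40.5
```

Request:
play_rows(rows=[[0,0,0,0,0,0,5],[0,0,0,0,0,0,8],[0,0,0,0,0,0,8],[0,0,0.5,0,0,0,8],[0,0,3,0,0,0,8]])

```text
time_s: 33.15
eef_pos: [575.3, -50.8, 101.6]
tool_rot: [-0.03, 1.0, 0.0, -0.001]
ft_force: [-0.1, 0.7, -0.0]
width: 0.935
gripper_force: 0.0
```

Request:
play_rows(rows=[[0,0,5,0,0,0,8],[0,0,9,0,0,0,8],[0,0,12,0,0,0,8],[-0.2,-2,13,0,0,0,8],[-0.5,-6.5,13,0,0,0,8]])

```text
time_s: 33.78
eef_pos: [571.0, -116.5, 232.7]
tool_rot: [-0.031, 1.0, -0.0, 0.0]
ft_force: [-0.0, 0.3, -0.7]
width: 0.941
gripper_force: 0.0
```

Request:
play_rows(rows=[[-0.4,-5,0,0,0,0,8],[-0.8,-10,0,0,0,0,8],[-1.2,-15,0,0,0,0,8],[-1.6,-19,0,0,0,0,8],[-1.7,-20.3,0,0,0,0,8]])

```text
time_s: 34.4
eef_pos: [552.6, -321.9, 230.9]
tool_rot: [-0.029, 1.0, 0.0, -0.001]
ft_force: [0.1, -0.6, -0.3]
width: 0.936
gripper_force: 0.0
```

Request:
play_rows(rows=[[0,0,-3,0,0,0,8],[0,0,-8,0,0,0,8],[0,0,-12.5,0,0,0,8],[0,0,-15.3,0,0,0,8],[0,0,-15.9,0,0,0,8]])

```text
time_s: 35.02
eef_pos: [552.9, -318.3, 71.1]
tool_rot: [-0.03, 1.0, 0.001, -0.001]
ft_force: [-0.6, 0.3, 1.1]
width: 0.941
gripper_force: 0.0
```

Request:
play_rows(rows=[[0,0,0,0,0,0,5],[0,0,0,0,0,0,3],[0,0,0,0,0,0,2.5],[0,0,0,0,0,0,2.5],[0,0,0,0,0,0,2.5]])

```text
time_s: 35.65
eef_pos: [554.5, -319.2, 74.9]
tool_rot: [-0.03, 1.0, -0.001, 0.001]
ft_force: [-0.8, 1.9, 5.7]
width: 0.482
gripper_force: 39.8
```

Request:
play_rows(rows=[[0,0,1,0,0,0,2.5],[0,0,4,0,0,0,2.5],[0,0,8,0,0,0,2.5],[0,0,13,0,0,0,2.5],[0,0,17.5,0,0,0,2.5]])

```text
time_s: 36.28
eef_pos: [553.8, -318.9, 251.3]
tool_rot: [-0.03, 1.0, -0.001, 0.001]
ft_force: [0.5, -0.5, -1.3]
width: 0.48
gripper_force: 40.6
```

Request:
play_rows(rows=[[0.1,2.5,0,0,0,0,2.5],[0.3,7,0,0,0,0,2.5],[0.4,12,0,0,0,0,2.5],[0.6,17,0,0,0,0,2.5],[0.8,22,0,0,0,0,2.5]])

```text
time_s: 36.9
eef_pos: [561.4, -96.8, 248.2]
tool_rot: [-0.03, 1.0, 0.0, -0.0]
ft_force: [0.3, 0.1, -1.8]
width: 0.476
gripper_force: 40.7
```

Request:
play_rows(rows=[[0.2,5,0,0,0,0,2.5],[0.4,10,0,0,0,0,2.5],[0.5,13.5,0,0,0,0,2.5],[0.6,15.2,0,0,0,0,2.5],[0.6,15.2,0,0,0,0,2.5]])

```text
time_s: 37.52
eef_pos: [567.7, 53.8, 248.2]
tool_rot: [-0.031, 1.0, -0.0, -0.0]
ft_force: [-0.2, -0.7, -0.9]
width: 0.481
gripper_force: 40.7
```

Request:
play_rows(rows=[[0,0,-4,0,0,0,2.5],[0,0,-8.5,0,0,0,2.5],[0,0,-13,0,0,0,2.5],[0,0,-16,0,0,0,2.5],[0,0,-16.8,0,0,0,2.5]])

```text
time_s: 38.15
eef_pos: [567.1, 51.9, 78.5]
tool_rot: [-0.03, 1.0, -0.0, -0.001]
ft_force: [-0.3, -0.6, -0.9]
width: 0.479
gripper_force: 40.7
```

Request:
play_rows(rows=[[0,0,-0.2,0,0,0,2.5],[0,0,-0.4,0,0,0,2.5],[0,0,-0.6,0,0,0,2.5],[0,0,-0.6,0,0,0,2.5]])

```text
time_s: 38.65
eef_pos: [568.4, 53.0, 75.0]
tool_rot: [-0.03, 1.0, -0.0, 0.001]
ft_force: [0.9, -0.2, 2.6]
width: 0.486
gripper_force: 41.0
```

Request:
play_rows(rows=[[0,0,0,0,0,0,5],[0,0,0,0,0,0,8],[0,0,0,0,0,0,8],[0,0,0.5,0,0,0,8],[0,0,3,0,0,0,8]])

```text
time_s: 39.28
eef_pos: [567.2, 53.0, 103.6]
tool_rot: [-0.03, 1.0, 0.0, -0.001]
ft_force: [1.0, 0.1, 0.3]
width: 0.939
gripper_force: 0.0
```

Request:
play_rows(rows=[[0,0,5,0,0,0,8],[0,0,9,0,0,0,8],[0,0,12,0,0,0,8],[-0.5,-2,13,0,0,0,8],[-1.5,-6.5,13,0,0,0,8]])

```text
time_s: 39.9
eef_pos: [552.8, -12.5, 234.6]
tool_rot: [-0.031, 1.0, -0.0, 0.0]
ft_force: [1.1, -1.0, 0.2]
width: 0.936
gripper_force: 0.0
```

Request:
play_rows(rows=[[-1.2,-5,0,0,0,0,8],[-2.4,-10,0,0,0,0,8],[-3.6,-15,0,0,0,0,8],[-4.7,-20,0,0,0,0,8],[-5.9,-25,0,0,0,0,8]])

```text
time_s: 40.52
eef_pos: [492.5, -264.2, 233.6]
tool_rot: [-0.03, 1.0, 0.0, -0.0]
ft_force: [0.9, -0.1, 0.0]
width: 0.934
gripper_force: 0.0
```

Request:
play_rows(rows=[[-0.8,-3,0,0,0,0,8],[-1.2,-5.2,0,0,0,0,8],[-1.2,-5.2,0,0,0,0,8]])

```text
time_s: 40.9
eef_pos: [481.3, -315.1, 233.6]
tool_rot: [-0.029, 1.0, 0.0, -0.0]
ft_force: [0.8, -0.1, -0.4]
width: 0.936
gripper_force: 0.0
```

Request:
play_rows(rows=[[0,0,-3,0,0,0,8],[0,0,-8,0,0,0,8],[0,0,-12.5,0,0,0,8],[0,0,-15.3,0,0,0,8],[0,0,-15.9,0,0,0,8]])

```text
time_s: 41.52
eef_pos: [481.6, -312.5, 73.7]
tool_rot: [-0.031, 1.0, 0.001, -0.001]
ft_force: [-0.1, -0.4, 0.9]
width: 0.938
gripper_force: 0.0
```

Request:
play_rows(rows=[[0,0,0,0,0,0,5],[0,0,0,0,0,0,3],[0,0,0,0,0,0,2.5],[0,0,0,0,0,0,2.5],[0,0,0,0,0,0,2.5]])

```text
time_s: 42.15
eef_pos: [482.5, -314.4, 76.7]
tool_rot: [-0.03, 1.0, -0.001, 0.001]
ft_force: [-0.3, 1.8, 6.6]
width: 0.437
gripper_force: 39.5
```

Request:
play_rows(rows=[[0,0,1,0,0,0,2.5],[0,0,4,0,0,0,2.5],[0,0,8,0,0,0,2.5],[0,0,13,0,0,0,2.5],[0,0,17.5,0,0,0,2.5]])

```text
time_s: 42.78
eef_pos: [481.8, -313.8, 253.1]
tool_rot: [-0.03, 1.0, -0.001, 0.0]
ft_force: [0.7, -0.5, -2.1]
width: 0.44
gripper_force: 40.3
```

Request:
play_rows(rows=[[0.3,2.5,0,0,0,0,2.5],[0.8,6.5,0,0,0,0,2.5],[1.3,11,0,0,0,0,2.5],[1.8,15.5,0,0,0,0,2.5],[2.3,20,0,0,0,0,2.5]])

```text
time_s: 43.4
eef_pos: [504.5, -111.8, 249.8]
tool_rot: [-0.03, 1.0, 0.0, -0.0]
ft_force: [1.2, -0.1, -1.0]
width: 0.435
gripper_force: 40.5
```

Request:
play_rows(rows=[[0.5,4.5,0,0,0,0,2.5],[1,8.5,0,0,0,0,2.5],[1.4,11.3,0,0,0,0,2.5],[1.4,11.3,0,0,0,0,2.5],[1.4,11.3,0,0,0,0,2.5]])

```text
time_s: 44.02
eef_pos: [518.6, -0.9, 250.0]
tool_rot: [-0.03, 1.0, -0.0, -0.0]
ft_force: [0.7, -0.1, -1.1]
width: 0.435
gripper_force: 40.6
```

Request:
play_rows(rows=[[0,0,-4,0,0,0,2.5],[0,0,-8.5,0,0,0,2.5],[0,0,-13,0,0,0,2.5],[0,0,-16,0,0,0,2.5],[0,0,-16.8,0,0,0,2.5]])

```text
time_s: 44.65
eef_pos: [517.9, -1.6, 80.6]
tool_rot: [-0.03, 1.0, 0.0, -0.001]
ft_force: [0.6, 1.0, -1.4]
width: 0.429
gripper_force: 40.6
```

Request:
play_rows(rows=[[0,0,-0.2,0,0,0,2.5],[0,0,-0.4,0,0,0,2.5],[0,0,-0.6,0,0,0,2.5],[0,0,-0.6,0,0,0,2.5]])

```text
time_s: 45.15
eef_pos: [519.2, -1.1, 76.7]
tool_rot: [-0.03, 1.0, -0.0, 0.0]
ft_force: [0.8, -0.2, 0.9]
width: 0.434
gripper_force: 40.7
```

Request:
play_rows(rows=[[0,0,-0.1,0,0,0,2.5],[0,0,-0.1,0,0,0,5],[0,0,-0.1,0,0,0,8],[0,0,-0.1,0,0,0,8],[0,0,0.4,0,0,0,8]])

```text
time_s: 45.78
eef_pos: [518.7, -1.0, 80.1]
tool_rot: [-0.03, 1.0, 0.0, -0.0]
ft_force: [-0.3, -0.3, -0.2]
width: 0.936
gripper_force: 0.0
```

Request:
play_rows(rows=[[0,0,3,0,0,0,8],[0,0,7,0,0,0,8],[0,0,12,0,0,0,8],[0,0,16,0,0,0,8],[-2,-2,18,0,0,0,8]])

```text
time_s: 46.4
eef_pos: [499.5, -20.6, 262.7]
tool_rot: [-0.031, 1.0, -0.0, 0.001]
ft_force: [-0.2, -1.0, -1.1]
width: 0.935
gripper_force: 0.0
```

Request:
play_rows(rows=[[-2,-5,0,0,0,0,8],[-5,-10,0,0,0,0,8],[-8,-15,0,0,0,0,8],[-10,-20,0,0,0,0,8],[-12,-25,0,0,0,0,8]])

```text
time_s: 47.02
eef_pos: [377.9, -272.4, 260.9]
tool_rot: [-0.03, 1.0, -0.0, 0.0]
ft_force: [1.4, -0.2, -0.4]
width: 0.94
gripper_force: 0.0
```

Request:
play_rows(rows=[[-1,-4,0,0,0,0,8],[-1,-4,0,0,0,0,8],[-1,-4,0,0,0,0,8]])

```text
time_s: 47.4
eef_pos: [369.0, -310.6, 260.4]
tool_rot: [-0.03, 1.0, 0.0, 0.0]
ft_force: [0.5, -0.3, 1.1]
width: 0.938
gripper_force: 0.0
```

```bash
python3 - <<'E'
from h import *
from bench import ctrl
s=ctrl.snapshot("top");cv2.imwrite("pics/top3.png",cv2.resize(s["img"][110:290,60:430,::-1],None,fx=2.1,fy=2.1,interpolation=2))
s0=dict(np.load("top0.npz"))
for t in(s0,s):
    P=cloud(t);ok=t["z_map"]>0
    for n,xy,z in(("met",(520,-3),140),("drop",(568,53),143),("sq",(576,-52),135),("vl",(513,51),49),("vr",(520,-60),49),("jar",(534,309),128)): print(n,near(P,ok,xy,z,30,8 if n=="drop" else 5))
E
```

```text
met (113, array([520.4,  -3.1]), 13.2, 'mean', array([520.6,  -3.1, 139.6]))
drop (36, array([569.7,  53.2]), 7.1, 'mean', array([569.5,  53.1, 140.2]))
sq (132, array([578.4, -52.1]), 14.4, 'mean', array([577.8, -52.1, 134.6]))
vl (52, array([514.1,  50.7]), 9.7, 'mean', array([514. ,  50.5,  48.3]))
vr (50, array([520.1, -59.4]), 9.7, 'mean', array([520.3, -59.7,  48.4]))
jar 0
met (111, array([520. ,  -2.8]), 13.1, 'mean', array([519.9,  -2.9, 139.6]))
drop (38, array([569.1,  53.3]), 7.6, 'mean', array([569. ,  52.9, 140.2]))
sq (131, array([578.1, -52.2]), 14.7, 'mean', array([577.6, -52. , 134.6]))
vl (52, array([514.1,  50.7]), 9.7, 'mean', array([514. ,  50.5,  48.7]))
vr (50, array([520.3, -59.3]), 9.8, 'mean', array([520.2, -59.7,  48.4]))
jar (360, array([534.9, 308.3]), 24.9, 'mean', array([534.2, 307.8, 127.2]))
```

View pics/top3.png

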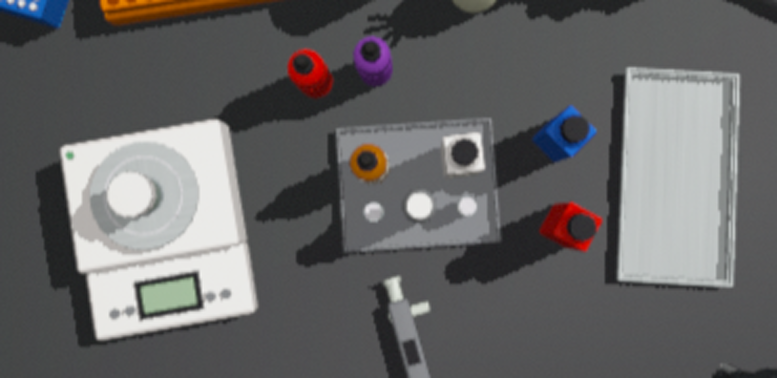

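All three bottles are back within 1 mm: dropper (368,160), square (463,152), metal (419,206). The jar is on the pan at (131,194) and the steel tray is empty. Handing in.

```bash
python3 -c "
from bench import ctrl
print(ctrl.job_done())"
```

```text
the job is handed in; nothing more can be done
None
```

The job is handed in at about 47 s of robot time; no verdict came back, but the last camera check showed the jar about 2 mm from the pan centre, all three bottles upright and within 1 mm of where they started, and both vials unmoved.

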